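# Weigh out the sugar cones from the board

### The job

Switch the kitchen scale on with its green key and then set it to zero with the orange key, one key at a time and without pressing the red off key. Then carry the round board over by its grip block and tip it so that all four sugar cones slide off into the bowl on the scale, without touching them with the fingers or spilling any on the table. Set the empty board down flat on the bare table and leave the bowl on the scale's pan and everything else standing where it is.

Things in the scene. Friction and masses are not known exactly. Their poses are not given: they have to be found in the camera images.
- board: Round light-wood board, 170 mm across, flat and rimless, with a tall dark grip block on one side; four sugar cones stand on it. Origin: under the disc's centre at table level; z up, grip block towards the board's -x. Disc from z 12 to 26 mm on two feet and the block's foot. Block 26 mm wide (y), z 0 to 75 mm, from x=-70 to -170 mm. About 0.33 kg
- board_grip (a point): Point to grip the board by, inside its block: 100 mm from the disc's centre (towards -x), 56 mm above the table, 19 mm under the block's top; close the fingers along the board's y, 30 to 60 N is ample. Axes as the board's
- chunk1: One of the four loose dark-brown sugar cones (blunt cone 34 mm across the foot, 24 mm across the top, 28 mm tall, 30 g). Origin: under its foot; z up its axis
- chunk2: One of the four loose dark-brown sugar cones (blunt cone 34 mm across the foot, 24 mm across the top, 28 mm tall, 30 g). Origin: under its foot; z up its axis
- chunk3: One of the four loose dark-brown sugar cones (blunt cone 34 mm across the foot, 24 mm across the top, 28 mm tall, 30 g). Origin: under its foot; z up its axis
- chunk4: One of the four loose dark-brown sugar cones (blunt cone 34 mm across the foot, 24 mm across the top, 28 mm tall, 30 g). Origin: under its foot; z up its axis
- bowl: Blue glazed bowl, loose on the scale's round pan, 70 mm tall, mouth 210 mm across, foot 95 mm, wall 5 mm, 0.6 kg. Origin: under the centre of its foot
- bowl_rim (a point): Centre of the bowl's mouth at rim height (70 mm above its origin, about 112 mm above the table)
- scale: White kitchen scale, fixed: a 305 x 220 mm base 30 mm high with a round steel pan (170 mm across, top at 42 mm) and, on the end nearest the robot, a row of three round spring keys. Origin: on the table under the pan's centre; base from x=-205 to +100 mm, y +-110 mm; the keys stand at x=-158 mm, 60 mm apart along y, in any order
- scale_pan (a point): Centre of the top of the scale's pan
- key_green (a joint): The green key's travel: 0 up, 0.006 m fully down (5 N, firm stop); it springs back. It switches the scale on. A key counts as pressed from 4 mm
- key_green_top (a point): Centre of the green key's top face (28 mm across, pressed straight down; about 52 mm above the table)
- key_orange (a joint): The orange key's travel: 0 up, 0.006 m fully down (5 N, firm stop); it springs back. It sets it to zero. A key counts as pressed from 4 mm
- key_orange_top (a point): Centre of the orange key's top face (28 mm across, pressed straight down; about 52 mm above the table)
- key_red (a joint): The red key's travel: 0 up, 0.006 m fully down (5 N, firm stop); it springs back. It switches it off. A key counts as pressed from 4 mm
- key_red_top (a point): Centre of the red key's top face (28 mm across, pressed straight down; about 52 mm above the table)
- jarrito: Bystander: brown glazed jarrito, 80 mm across, 90 mm tall, loop handle 37 mm out at its +y. Origin: under its foot
- oil: Bystander: green glass oil bottle, 68 mm across, 260 mm tall. Origin: under its foot
- salt: Bystander: small marble salt cup, 60 mm across, 45 mm tall. Origin: under its foot
- tongs: Bystander: steel tongs clipped shut, 245 mm long along x, 34 mm wide, 22 mm high. Origin: under their middle
- lid: Bystander: orange silicone lid with flip-top spout, 170 mm across, 27 mm high. Origin: under its centre

How it is judged:
On the way, in this order (a step that is already met when the one before it is completed fails the run):
1. the green key is pressed (4 mm) alone (value of joint key_green above 0.004 m and value of joint each of key_orange, key_red below 0.002 m), for 0.03 s.
2. the orange key is pressed (4 mm) alone, with no cone in the bowl (value of joint key_orange above 0.004 m and value of joint each of key_green, key_red below 0.002 m and horizontal distance between each of chunk1, chunk2, chunk3, chunk4 and bowl_rim above 0.12 m), for 0.03 s.
3. the board is held up by the bowl and tipped by more than 0.3 rad (angle between board's own z axis and vertical above 0.3 rad and height (world z) of board above 0.08 m and horizontal distance between board and bowl below 0.22 m), for 0.03 s.
4. all four cones lie in the bowl (horizontal distance between each of chunk1, chunk2, chunk3, chunk4 and bowl_rim below 0.09 m and z of chunk1 in the frame of bowl between 0 and 0.075 m and z of chunk2 in the frame of bowl between 0 and 0.075 m and z of chunk3 in the frame of bowl between 0 and 0.075 m and z of chunk4 in the frame of bowl between 0 and 0.075 m), for 0.2 s.
At the end, for the whole second after the job is handed in: All four cones lie still in the bowl (within 90 mm of its axis, below 75 mm over its foot); the bowl stands upright (0.12 rad) on the pan within 35 mm of its centre; the board rests at rest on its feet on the table (tilt under 0.08 rad, within 8 mm of table height); all keys are up (all of step 4 and linear speed of each of chunk1, chunk2, chunk3, chunk4, board below 0.03 m/s and horizontal distance between bowl and scale_pan below 0.035 m and angle between bowl's own z axis and vertical below 0.12 rad and z of bowl in the frame of scale between 0.036 and 0.05 m and angle between board's own z axis and vertical below 0.08 rad and height (world z) of board between -0.008 and 0.008 m and value of joint each of key_green, key_orange, key_red below 0.002 m); the robot touches nothing.
It fails at once if the jarrito, oil bottle, salt cup, tongs or orange lid is shifted more than 30 mm or tipped over (0.5 rad) (distance of any of jarrito, oil, salt, tongs, lid from where it was at the start of the episode above 0.03 m or angle between any of jarrito, oil, salt, tongs, lid's own z axis and vertical above 0.5 rad).
It fails at once if the red key is pressed (3 mm or more) (value of joint key_red above 0.003 m).
It fails at once if the fingers touch a sugar cone (contact force between the fingers and chunk1 above 1 N or contact force between the fingers and chunk2 above 1 N or contact force between the fingers and chunk3 above 1 N or contact force between the fingers and chunk4 above 1 N).
It fails at once if a sugar cone falls to the table (height (world z) of any of chunk1, chunk2, chunk3, chunk4 below 0.021 m).
It also fails if it takes over 72 s, if anything falls off the work surface, if the arm or the gripper's body presses on something with over 40 N, if the wrist force passes 120 N, or if a joint passes its speed limit or range.

### The arm

A 6-joint arm with a two-finger parallel gripper is mounted at the origin on the work surface. World frame = base frame: x ahead of the robot, y to its left, z up, the work surface at z = 0. Lengths are in m, angles in rad, forces in N, time in s.
With the tool pointing down it reaches from about 0.375 to 0.9 m from the base axis. Payload 3.1 kg.
Tool frame: the origin (TCP) lies on the front face of the gripper's body, between the roots of the fingers; the fingertips stand 70 mm ahead of it and the grasp point (between the pads) lies 51 mm ahead of it; z points along the fingers, y is the line along which they close (so a half turn about z gives the same grasp; the last joint's range is limited). The gripper opens to 87 mm and grips with 3 to 60 N. Pads are 19 mm wide; open, the fingers measure 117 mm over their backs; the gripper's body (75 mm by 190 mm) begins 51 mm behind the grasp point.
Start: joints at [-1.335, 0.527, 1.433, -0, 1.181, -0.178], TCP at [0.251, -0.572, 0.292] pointing down, gripper open.
Joint ranges: [-3.08, 3.08], [-0.75, 2.2], [0.22, 2.44], [-1.43, 4.57], [0, 2.65], [-2.85, 2.85]. Speed limits (rad/s): [2.79, 2.79, 3.14, 3.14, 3.14, 3.14].

### API

Orientations are given as a unit quaternion [x, y, z, w].
In Python, from rig import robot, cams, ticket gives the robot as it stands. The module is installed in compiled form; this text tells all that it offers.
- The arm moves only by the shell command python3 -m crank 'ROWS' [FORCE]. ROWS is JSON, a list of rows, each a list of 7 numbers: the shift along the tool's x, y, z in cm, then the turn, a rotation vector about the tool's x, y, z in rad, then the closure, from 0 (fully open) to 1 (shut). A call has 1 to 5 rows; each row shifts and turns the commanded pose from where the row before left it, along the tool's axes as they then stand; what a row does not reach is not made up. A row lasts 1/8 s, in which the tool goes at most 62.5 mm and 10.7 degrees, less where a joint would pass 70% of its speed; a pose out of reach is approached as far as the arm can. A call is refused whole if a number of a shift passes 6.25 or a number of a turn 0.188, either way. A call with a gripper value outside its range is refused whole. The fingers move at their own pace and stop on an object; FORCE is the grip in N (left out, the last holds). Time passes only in rows, so rows that do not move let the fingers close. It gives the time, the measured TCP pose, the force, the opening and the grip force at its end, in the units of the state.
- robot.get_obs(): the state, without advancing time (a new reading comes with each control period).
- cams.camera(name): name is "side" or "top"; returns the picture (384x512x3 uint8, red, green, blue); there is no depth.
- cams.camera_info(name): a dict with "intrinsics" (3x3 intrinsics, pixels), "dist" ([k1, k2, p1, p2, k3] as OpenCV has them; the pictures are not rectified), "pose" (4x4, takes a point from camera to world coordinates). Camera axes: x right, y down, z forward; pixel columns grow to the right and rows downward; lengths in m; the calibration is good to about 2 mm. A picture is of the moment at which its call begins. camera_info takes no time and is no camera call.
- ticket.hand_in(): hands the job in; it is judged then, once.
The state is a dict: "time": time; "q": joint angles; "joint_velocities": joint speeds; "joint_torque": joint torques, N m; "position": TCP position; "tool_rot": TCP orientation; "ft_force": force on the tool from outside, world axes, zero at the start; "moment": the same for the moment, N m; "grip_width": finger opening in m; "grip_force": force on a finger pad.
Only numpy, scipy, OpenCV 4.12 (cv2) and the standard library are available. Lean on these libraries where they do the work, as an engineer would, in place of code of your own. Each camera call takes 0.05 s, during which the arm holds its last target. There are 200 camera calls.

## Working session

There is one attempt and no reset: what is moved stays moved. The work goes in short steps, Python scripts to look and compute and a shell command to move; the robot and the scene stay as the last step left them, time stands still between calls to the robot, and variables do not carry over. Pictures are saved under pics/ and viewed, at most 12 in all, crops included, and the job is handed in when it is done.

```bash
mkdir -p pics; python3 - <<'E'
from rig import robot,cams
import cv2,numpy as np
for n in("top","side"):
    im=cams.camera(n);cv2.imwrite(f"pics/{n}0.png",im[...,::-1])
    i=cams.camera_info(n);print(n,np.round(i["intrinsics"],1).tolist(),i["dist"],np.round(i["pose"],3).tolist())
o=robot.get_obs();print({k:np.round(v,3).tolist() for k,v in o.items()})
E
```

```text
top [[407.7, 0.0, 254.9], [0.0, 407.7, 186.4], [0.0, 0.0, 1.0]] [-0.02238976  0.          0.          0.          0.        ] [[0.041, -0.975, 0.22, 0.32], [-0.999, -0.042, 0.003, 0.008], [0.007, -0.22, -0.976, 1.409], [0.0, 0.0, 0.0, 1.0]]
side [[378.9, 0.0, 253.8], [0.0, 378.9, 195.9], [0.0, 0.0, 1.0]] [-0.0546231  0.         0.         0.         0.       ] [[-0.906, -0.208, 0.369, -0.012], [-0.424, 0.437, -0.793, 1.292], [0.004, -0.875, -0.484, 0.9], [0.0, 0.0, 0.0, 1.0]]
{'time': 0.1, 'q': [-1.336, 0.528, 1.434, 0.0, 1.181, -0.178], 'joint_velocities': [0.0, -0.002, -0.002, 0.002, 0.001, 0.002], 'joint_torque': [-0.0, -44.098, -17.715, 0.063, 0.053, -0.0], 'position': [0.251, -0.572, 0.291], 'tool_rot': [0.979, 0.205, -0.0, -0.001], 'ft_force': [0.294, 0.577, -0.012], 'moment': [-0.028, 0.035, -0.016], 'grip_force': 0.0, 'grip_width': 0.087}
```

View pics/top0.png

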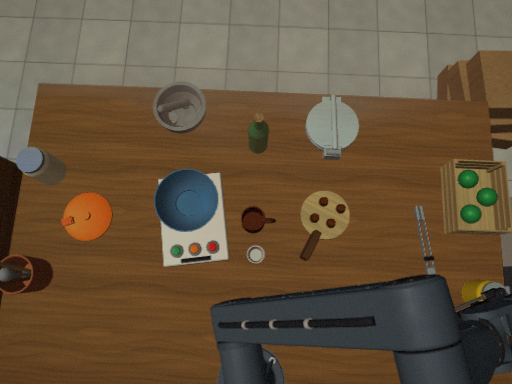

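View pics/side0.png

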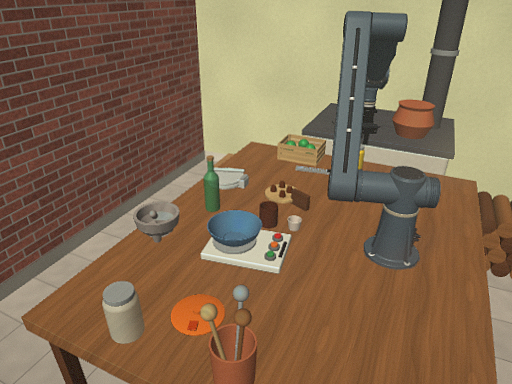

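The top view shows the keys at green (176,251), orange (195,249) and red (213,247). The bowl is at (187,200), and the board disc is at (325,214) with its block at (312,245). The cones are near (324,202), (340,209), (315,217) and (331,223). The jarrito (253,220) and salt (256,254) stand between the board and the bowl.

```bash
cat > h.py <<'E'
from rig import robot,cams
import cv2,numpy as np
from scipy.spatial.transform import Rotation as R
def ray(n,px,z):
    i=cams.camera_info(n);T=np.array(i["pose"])
    p=cv2.undistortPoints(np.array([[px]],float),np.array(i["intrinsics"]),np.array(i["dist"])).ravel()
    d=T[:3,:3]@[p[0],p[1],1];o=T[:3,3];return o+d*(z-o[2])/d[2]
def blob(im,lo,hi,box,k=1):
    x0,y0,x1,y1=box;h=cv2.cvtColor(im,cv2.COLOR_RGB2HSV)[y0:y1,x0:x1]
    m=cv2.inRange(h,np.array(lo),np.array(hi));n,l,s,c=cv2.connectedComponentsWithStats(m)
    o=1+np.argsort(-s[1:,4]);return [(c[j]+[x0,y0],s[j,4]) for j in o[:k]]
E
python3 - <<'E'
from h import *
im=cams.camera("top")
def show(name,bl,z):
    for c,a in bl: print(name,np.round(c,1),a,np.round(ray("top",c,z),4))
kb=(162,240,225,258)
show("green",blob(im,(50,80,40),(90,255,255),kb),.052)
show("orange",blob(im,(6,120,100),(20,255,255),(186,240,205,258)),.052)
show("red",blob(im,(0,150,80),(4,255,255),(204,238,222,256)),.052)
show("bowl",blob(im,(95,80,30),(125,255,255),(150,160,225,240)),.112)
show("scale",blob(im,(0,0,170),(180,60,255),(150,165,235,275)),.03)
disc=blob(im,(10,40,150),(30,200,255),(290,180,360,270),1);show("disc",disc,.026)
g=cv2.cvtColor(im,cv2.COLOR_RGB2HSV)
for p in[(325,196),(324,202),(312,245),(300,260),(306,236),(253,220),(346,225)]:print(p,g[p[1],p[0]])
cv2.imwrite("pics/b.png",cv2.resize(im[180:270,230:365,::-1],None,fx=5.5,fy=5.5,interpolation=cv2.INTER_CUBIC))
E
```

```text
green [175.8 250.4] 55 [0.3984 0.2631 0.052 ]
orange [193.9 248.5] 58 [0.4072 0.2041 0.052 ]
red [212.  246.4] 54 [0.4167 0.1448 0.052 ]
bowl [185.7 199.6] 3077 [0.5586 0.2333 0.112 ]
scale [197.4 234.6] 1818 [0.4556 0.1987 0.03  ]
disc [323.4 197. ] 147 [ 0.6039 -0.2269  0.026 ]
(325, 196) [ 20 127 148]
(324, 202) [  7 190  75]
(312, 245) [ 13 178  70]
(300, 260) [ 16 171  97]
(306, 236) [ 14 159 111]
(253, 220) [ 11 240  68]
(346, 225) [ 20 128 137]
```

View pics/b.png

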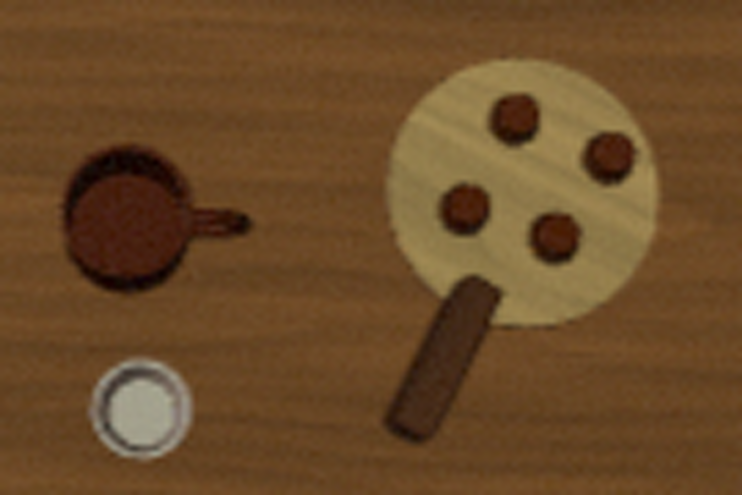

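The crop (scale 5.5, offset 230,180) puts the disc centre at about pixel (325.1,214.9). The block's top runs from (480,285) to (410,432) in the crop, and all four cones stand well inside the disc.

```bash
cat >> h.py <<'E'
def go(p,x_yaw=None,x_tilt=0.):
    """tool-axis shift (cm) and turn needed: turn first, then the shift in the turned axes"""
    o=robot.get_obs();c=R.from_quat(o["tool_rot"])
    t=c if x_yaw is None else pose(x_yaw,x_tilt)
    d=np.array(p)-o["position"]
    print("t",round(o["time"],2),"pos",np.round(o["position"],4),"turn",np.round((c.inv()*t).as_rotvec(),3),"shift cm after turn",np.round(100*t.inv().apply(d),2),"now axes",np.round(100*c.inv().apply(d),2))
def pose(yaw,tilt=0.):  # tool x along yaw, tool z down, then nose-down tilt of tool x
    return R.from_euler("Z",yaw)*R.from_euler("Y",tilt)*R.from_euler("X",np.pi)
E
python3 - <<'E'
from h import *
im=cams.camera("top")
h=cv2.cvtColor(im,cv2.COLOR_RGB2HSV)
def big(m,box):
    x0,y0,x1,y1=box;M=np.zeros_like(m);M[y0:y1,x0:x1]=m[y0:y1,x0:x1]
    cs,_=cv2.findContours(M,cv2.RETR_EXTERNAL,cv2.CHAIN_APPROX_NONE);return max(cs,key=cv2.contourArea).reshape(-1,2)
def circ(n,pts,z):
    P=np.array([ray("top",p,z)[:2] for p in pts]).astype(np.float32);c,r=cv2.minEnclosingCircle(P)
    A=np.c_[2*P,np.ones(len(P))];s=np.linalg.lstsq(A,(P**2).sum(1),rcond=None)[0]
    print(n,"enc",np.round(c,4),round(r,4),"lsq",s[:2].round(4));return s[:2]
circ("bowl",big(cv2.inRange(h,(95,80,30),(125,255,255)),(150,160,225,240)),.112)
disc=big(cv2.inRange(h,(17,60,110),(30,200,255)),(298,185,355,245))
D=circ("disc",disc,.026)
blk=big(cv2.inRange(h,(0,100,20),(16,255,95)),(298,232,322,265))
print("blk",cv2.minAreaRect(blk))
c=np.array(cv2.minAreaRect(blk)[0]);
for px in(c,(230+446/5.5,180+356/5.5)):
    b=ray("top",px,.07)[:2];v=D-b;print("block",b.round(4),"dist",np.hypot(*v),"yaw",np.arctan2(v[1],v[0]))
for p in[(515,118),(609,156),(464,208),(555,236)]:print("cone",ray("top",(230+p[0]/5.5,180+p[1]/5.5),.054).round(3))
for n,p,z in[("jar",(253,220),.09),("salt",(256,254),.045)]:print(n,ray("top",p,z).round(3))
print("oil",ray("side",(212,208),0).round(3))
go((.400,.263,.20),.153)
E
```

```text
bowl enc [0.5605 0.2333] 0.103 lsq [0.5604 0.2334]
disc enc [ 0.5442 -0.2314] 0.0862 lsq [ 0.5463 -0.2322]
blk ((309.04248046875, 246.01905822753906), (27.7675724029541, 23.063322067260742), 87.61405944824219)
block [ 0.4297 -0.1732] dist 0.13066242471942474 yaw -0.46809893426076593
block [ 0.4341 -0.1798] dist 0.1237414483600475 yaw -0.43646151367362257
cone [ 0.583 -0.223  0.054]
cone [ 0.561 -0.281  0.054]
cone [ 0.526 -0.192  0.054]
cone [ 0.511 -0.248  0.054]
jar [0.505 0.013 0.09 ]
salt [ 0.398 -0.001  0.045]
oil [0.801 0.006 0.   ]
t 0.2 pos [ 0.2512 -0.5719  0.2916] turn [-0.001 -0.     0.261] shift cm after turn [ 27.42 -80.24   9.16] now axes [ 47.19 -70.44   9.27]
```

```bash
python3 -m crank '[[0,0,0,0,0,0.13,1],[0,0,0,0,0,0.13,1],[4,-4,0,0,0,0,1],[4.2,-4.4,0,0,0,0,1],[4.2,-4.4,0,0,0,0,1]]' 20 | tail -c 300
python3 -m crank '[[4.2,-4.4,0,0,0,0,1],[4.4,-4.4,0,0,0,0,1],[0.6,-5.8,0,0,0,0,1],[0.6,-5.8,0,0,0,0,1],[0.6,-5.8,0,0,0,0,1]]' | tail -c 300
python3 -m crank '[[0.6,-5.8,0,0,0,0,1],[0.6,-5.8,0,0,0,0,1],[0.6,-5.8,0,0,0,0,1],[0.6,-5.8,0,0,0,0,1],[0.6,-5.8,2,0,0,0,1]]' | tail -c 300
python3 -m crank '[[0.6,-5.8,3,0,0,0,1],[0.6,-4,3,0,0,0,1],[0,-1,0,0,0,0,1]]' | tail -c 300
python3 -c "
from h import *
go((.400,.263,.140),.153)"
```

```text
time: 0.82
position: [0.3549, -0.4254, 0.292]
tool_rot: [0.997, 0.076, 0.0, -0.0]
ft_force: [0.1, -0.9, 0.0]
grip_width: 0.0448
grip_force: 0.0
time: 1.45
position: [0.4167, -0.15, 0.2922]
tool_rot: [0.997, 0.077, 0.0, -0.0]
ft_force: [1.0, 0.5, -0.5]
grip_width: 0.0015
grip_force: 0.0
time: 2.08
position: [0.4031, 0.1412, 0.2733]
tool_rot: [0.997, 0.077, 0.003, 0.0]
ft_force: [-0.6, -0.0, 0.1]
grip_width: 0.0004
grip_force: 0.0
time: 2.45
position: [0.3961, 0.2467, 0.2118]
tool_rot: [0.997, 0.079, -0.002, 0.001]
ft_force: [0.1, -0.6, 0.6]
grip_width: 0.0004
grip_force: 0.0
t 2.45 pos [0.3961 0.2467 0.2118] turn [0.001 0.004 0.004] shift cm after turn [ 0.63 -1.55  7.18] now axes [ 0.67 -1.56  7.18]
```

```bash
python3 -m crank '[[0.5,-1,3,0,0,0,1],[0,-0.4,3,0,0,0,1],[0,0,1,0,0,0,1],[0,0,0,0,0,0,1]]' | tail -c 300
python3 -c "
from h import *
go((.400,.263,.116),.153)
im=cams.camera('side');cv2.imwrite('pics/s1.png',cv2.resize(im[190:290,190:320,::-1],None,fx=5,fy=5))"
```

```text
time: 2.95
position: [0.4005, 0.2591, 0.1439]
tool_rot: [0.997, 0.076, -0.0, 0.0]
ft_force: [0.7, -0.1, 0.5]
grip_width: 0.0005
grip_force: 0.0
t 2.95 pos [0.4005 0.2591 0.1439] turn [ 0.     0.001 -0.   ] shift cm after turn [ 0.01 -0.4   2.79] now axes [ 0.01 -0.4   2.79]
```

View pics/s1.png

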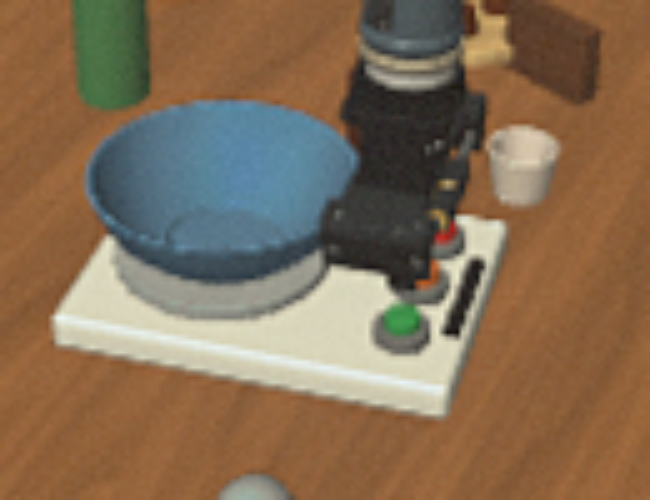

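The picture shows the closed fingertips at crop pixel (410,285), right above the green key at (403,322), with the body beside the bowl's rim. I'll press in small steps.

```bash
python3 -c "
from h import *
print(ray('side',(190+403/5,190+320/5),.052).round(3))"
python3 -m crank '[[0,-0.3,1,0,0,0,1],[0,0,1,0,0,0,1],[0,0,0.5,0,0,0,1],[0,0,0.3,0,0,0,1],[0,0,0,0,0,0,1]]' | tail -c 300
```

```text
[0.396 0.27  0.052]
time: 3.62
position: [0.4, 0.2627, 0.1161]
tool_rot: [0.997, 0.077, 0.0, -0.0]
ft_force: [-0.3, -0.9, 5.7]
grip_width: 0.0004
grip_force: 2.9
```

```bash
python3 -m crank '[[0,0,0.1,0,0,0,1],[0,0,0,0,0,0,1]]' | grep -E 'pos|ft'
python3 -m crank '[[0,0,-1.5,0,0,0,1],[0,0,-1.5,0,0,0,1],[0,3,0,0,0,0,1],[0,2.9,0,0,0,0,1],[0,0,0,0,0,0,1]]' | grep -E 'pos|ft'
python3 -m crank '[[0,0,1.2,0,0,0,1],[0,0,1,0,0,0,1],[0,0,0.5,0,0,0,1],[0,0,0.3,0,0,0,1],[0,0,0,0,0,0,1]]' | grep -E 'pos|ft'
python3 -m crank '[[0,0,0.1,0,0,0,1],[0,0,0,0,0,0,1]]' | grep -E 'pos|ft'
```

```text
position: [0.4, 0.2627, 0.1159]
ft_force: [-1.8, -0.3, 14.5]
position: [0.4089, 0.2032, 0.1448]
ft_force: [-0.7, 0.3, 0.2]
position: [0.4086, 0.205, 0.1159]
ft_force: [-2.7, 1.6, 17.0]
position: [0.4086, 0.205, 0.1157]
ft_force: [-4.1, 0.7, 25.4]
```

```bash
python3 -m crank '[[0,0,-3,0,0,0,1],[0,0,-5,0,0,0,1],[0,0,-4,0,0,0.15,0],[0,0,0,0,0,0.15,0],[0,0,0,0,0,0.15,0]]' | grep -E 'pos|ft'
python3 -m crank '[[0,0,0,0,0,0.133,0],[0,0,0,0,0,0,0]]' | grep -E 'pos|rot'
python3 -c "
from h import *
go((.4546,-.190,.22),-.43)"
```

```text
position: [0.4087, 0.2047, 0.2341]
ft_force: [-0.7, 0.2, 0.3]
position: [0.4085, 0.2046, 0.2333]
tool_rot: [0.977, -0.212, -0.0, 0.0]
t 6.25 pos [0.4085 0.2046 0.2333] turn [0.001 0.001 0.003] shift cm after turn [20.64 33.95  1.33] now axes [20.54 34.01  1.33]
```

```bash
python3 -m crank '[[2.6,4.2,0,0,0,0,0],[2.6,4.3,0,0,0,0,0],[2.6,4.3,0,0,0,0,0],[2.6,4.3,0,0,0,0,0],[2.6,4.3,0,0,0,0,0]]' | grep -E 'pos'
python3 -m crank '[[2.6,4.3,0,0,0,0,0],[2.6,4.3,0,0,0,0,0],[2.4,4,0,0,0,0,0],[0,0,3,0,0,0,0],[0,0,0,0,0,0,0]]' | grep -E 'pos'
python3 -c "
from h import *
go((.4546,-.190,.107),-.43)
T=np.array(cams.camera_info('side')['pose']);im=cams.camera('side');cv2.imwrite('pics/s2.png',cv2.resize(im[130:230,230:360,::-1],None,fx=5,fy=5))
"
```

```text
position: [0.4381, -0.0458, 0.2334]
position: [0.4533, -0.19, 0.2018]
t 7.5 pos [ 0.4533 -0.19    0.2018] turn [-0.001  0.006  0.002] shift cm after turn [ 0.12 -0.05  9.48] now axes [ 0.18 -0.04  9.48]
```

View pics/s2.png

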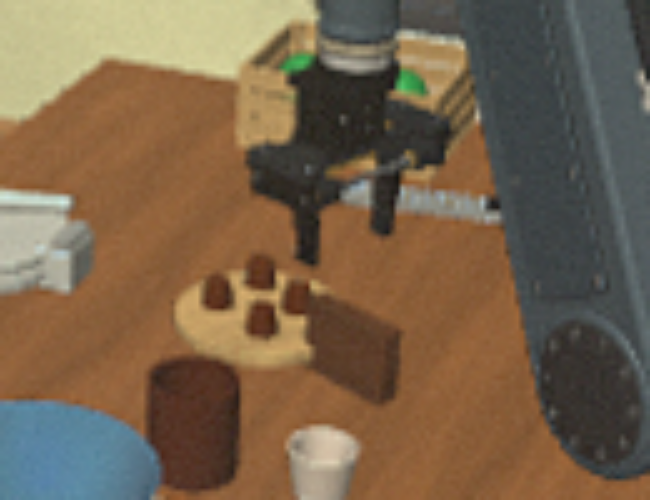

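The side view shows the open fingers straddling the block's line, with the block top at about (355,340) in the crop. The cones are clear of the fingers. Next I descend and grip.

```bash
python3 -m crank '[[0.1,0,3,0,0,0,0],[0,0,3,0,0,0,0],[0,0,2.5,0,0,0,0],[0,0,1,0,0,0,0],[0,0,0,0,0,0,0]]' | grep -E 'pos|ft'
python3 -m crank '[[0,0,0,0,0,0,0.4],[0,0,0,0,0,0,0.55],[0,0,0,0,0,0,0.65],[0,0,0,0,0,0,0.72],[0,0,0,0,0,0,1]]' 50 | grep -vE 'rot'
python3 -m crank '[[0,0,0,0,0,0,1],[0,0,0,0,0,0,1],[0,0,0,0,0,0,1]]' | grep -vE 'time'
```

```text
position: [0.4559, -0.1905, 0.1089]
ft_force: [0.0, -0.2, 0.2]
time: 8.8
position: [0.4557, -0.191, 0.1087]
ft_force: [-0.2, -0.1, -0.6]
grip_width: 0.0452
grip_force: 0.0
position: [0.4556, -0.1906, 0.1086]
tool_rot: [0.977, -0.213, -0.0, -0.0]
ft_force: [0.2, 0.9, 0.6]
grip_width: 0.0255
grip_force: 50.0
```

```bash
python3 -m crank '[[0,0,-0.4,0,0,0,1],[0,0,-0.8,0,0,0,1],[0,0,-1.2,0,0,0,1],[0,0,-1.6,0,0,0,1],[0,0,-2,0,0,0,1]]' | grep -E 'pos|ft|grip'
python3 -m crank '[[0,0,-2,0,0,0,1],[0,0,-2,0,0,0,1],[0,0,-2,0,0,0,1],[0,0,-2,0,0,0,1],[0,0,-1.8,0,0,0,1]]' | grep -E 'pos|ft|grip'
python3 -m crank '[[0,0,-1.3,0,0,0,1],[0,0,-0.8,0,0,0,1],[0,0,-0.4,0,0,0,1],[0,0,0,0,0,0,1]]'
python3 -c "
from h import *
im=cams.camera('top');cv2.imwrite('pics/t3.png',cv2.resize(im[130:290,150:390,::-1],None,fx=3,fy=3))"
```

```text
position: [0.4553, -0.1908, 0.1695]
ft_force: [0.4, -0.4, -4.3]
grip_width: 0.0258
grip_force: 50.0
position: [0.4551, -0.1906, 0.268]
ft_force: [0.6, 0.4, -3.6]
grip_width: 0.0256
grip_force: 50.0
time: 10.92
position: [0.4555, -0.1909, 0.2915]
tool_rot: [0.977, -0.213, -0.0, -0.0]
ft_force: [-0.4, 0.2, -4.1]
grip_width: 0.0258
grip_force: 50.0
```

View pics/t3.png

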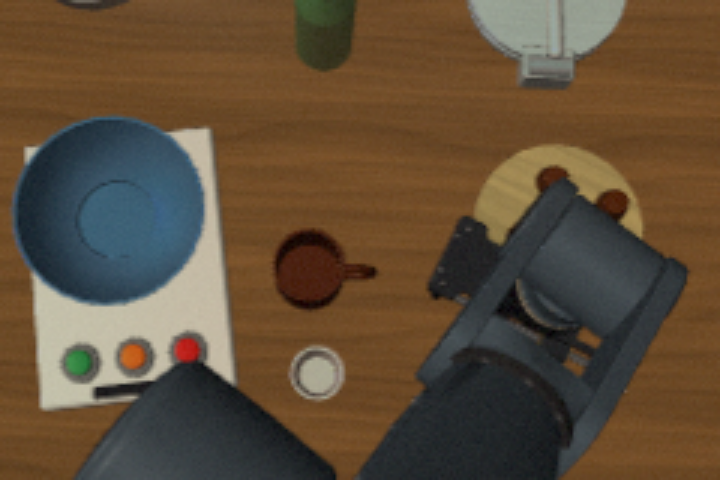

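The board is lifted level (force 4 N, which fits the board plus cones). The two cones in sight stand at (552,180) and (612,205). Now I carry it over.

```bash
python3 -m crank '[[-0.2,-0.4,0,0,0,-0.01,1],[-0.5,-0.9,0,0,0,-0.022,1],[-0.67,-1.3,0,0,0,-0.033,1],[-0.67,-1.3,0,0,0,-0.033,1],[-0.67,-1.3,0,0,0,-0.033,1]]' | grep -E 'pos'
python3 -m crank '[[-0.67,-1.3,0,0,0,-0.033,1],[-0.44,-1.39,0,0,0,-0.033,1],[-0.44,-1.39,0,0,0,-0.033,1],[-0.44,-1.39,0,0,0,-0.033,1],[-0.44,-1.39,0,0,0,-0.033,1]]' | grep -E 'pos'
python3 -m crank '[[-0.44,-1.39,0,0,0,-0.033,1],[-0.2,-1.44,0,0,0,-0.033,1],[-0.2,-1.44,0,0,0,-0.033,1],[-0.2,-1.44,0,0,0,-0.033,1],[-0.2,-1.44,0,0,0,-0.033,1]]' | grep -E 'pos'
python3 -m crank '[[-0.2,-1.44,0,0,0,-0.033,1],[0,-1.46,0,0,0,-0.033,1],[0,-1.46,0,0,0,-0.033,1],[0,-1.46,0,0,0,-0.033,1],[0,-1.46,0,0,0,-0.033,1]]' | grep -E 'pos|grip|ft'
python3 -c "
from h import *
go((.410,.171,.291),.395)"
```

```text
position: [0.4494, -0.1312, 0.2917]
position: [0.4418, -0.0592, 0.2917]
position: [0.4342, 0.013, 0.2917]
position: [0.4251, 0.0853, 0.2917]
ft_force: [-0.5, 0.2, -3.8]
grip_width: 0.0257
grip_force: 50.0
t 13.47 pos [0.4251 0.0853 0.2917] turn [ 0.    -0.    -0.196] shift cm after turn [ 1.91 -8.49  0.07] now axes [ 0.22 -8.7   0.07]
```

```bash
python3 -m crank '[[0.15,-1.46,0,0,0,-0.033,1],[0.2,-1.46,0,0,0,-0.033,1],[0.25,-1.46,0,0,0,-0.033,1],[0.3,-1.3,0,0,0,-0.033,1],[0.25,-1,0,0,0,-0.03,1]]' | grep -E 'pos'
python3 -m crank '[[0.15,-0.6,0,0,0,-0.01,1],[0.05,-0.3,0,0,0,0,1],[0,0,0,0,0,0,1],[0,0,0,0,0,0,1]]' | grep -E 'pos'
python3 -c "
from h import *
go((.410,.171,.291),.395)
im=cams.camera('side');cv2.imwrite('pics/s4.png',cv2.resize(im[130:280,180:340,::-1],None,fx=4,fy=4))"
```

```text
position: [0.4192, 0.1529, 0.2916]
position: [0.418, 0.1608, 0.2917]
t 14.6 pos [0.418  0.1608 0.2917] turn [ 0.     0.    -0.027] shift cm after turn [-0.35 -1.24  0.07] now axes [-0.38 -1.24  0.06]
```

View pics/s4.png

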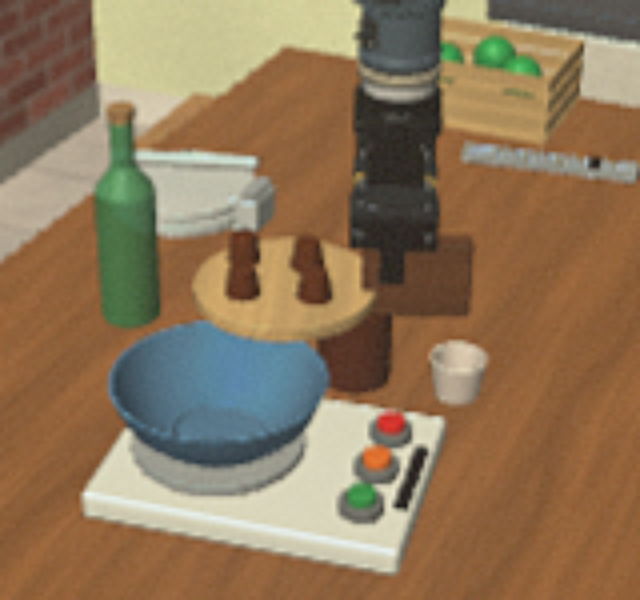

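The side view shows the four cones upright on the level board, at crop (240–310, 235–300). The board is next to and partly over the bowl. I'll trim the heading, then tilt by pivoting about the disc's lip.

```bash
python3 -m crank '[[-0.1,-0.4,0,0,0,-0.013,1],[-0.2,-0.6,0,0,0,-0.014,1],[-0.05,-0.24,0,0,0,0,1],[0,0,0,0,0,0,1]]' | grep -E 'pos'
python3 -m crank '[[-0.3,0,-0.1,0,-0.025,0,1],[-0.5,0,-0.2,0,-0.05,0,1],[-0.5,0,-0.2,0,-0.05,0,1],[-0.5,0,-0.2,0,-0.05,0,1],[-0.4,0,-0.2,0,-0.04,0,1]]' | grep -E 'pos|ft'
python3 -m crank '[[-0.2,0,-0.1,0,-0.02,0,1],[0,0,0,0,0,0,1]]' | grep -E 'pos|ft'
python3 -c "
from h import *
o=robot.get_obs();c=R.from_quat(o['tool_rot']);M=c.as_matrix()
b=np.array([.5605,.2333,.112]);L=o['position']+M@[.185,0,.095];hd=M[:2,0]/np.hypot(*M[:2,0]);d=(L-b)[:2]
print('tilt',np.arcsin(-M[2,0]),'yaw',np.arctan2(M[1,0],M[0,0]),'lip z',L[2],'along',d@hd,'left',hd[0]*d[1]-hd[1]*d[0],o['q'].round(2))
im=cams.camera('side');cv2.imwrite('pics/s5.png',cv2.resize(im[130:280,180:340,::-1],None,fx=4,fy=4))"
```

```text
position: [0.4099, 0.1716, 0.2917]
position: [0.391, 0.1631, 0.3026]
ft_force: [1.6, 0.8, -4.5]
position: [0.3894, 0.1626, 0.3038]
ft_force: [0.8, -0.7, -4.1]
tilt 0.23428260659213632 yaw 0.39562152431245506 lip z 0.16848593652807162 along -0.02726732853367136 left 0.0006613138888756781 [ 0.16  0.32  1.79 -0.06  1.26  1.36]
```

View pics/s5.png

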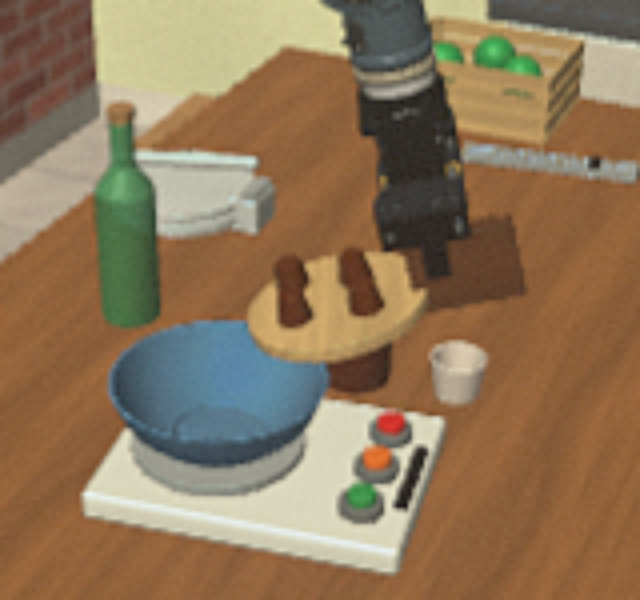

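At 0.23 rad tilt the cones still stand in place, at (290,290) and (360,280). The lip is over the bowl at −27 mm along the heading and 168 mm high. I'll tip further.

```bash
cat > st.py <<'E'
from h import *
import sys
o=robot.get_obs();c=R.from_quat(o['tool_rot']);M=c.as_matrix()
b=np.array([.5605,.2333,.112]);L=o['position']+M@[.185,0,.095];hd=M[:2,0]/np.hypot(*M[:2,0]);d=(L-b)[:2]
print('t',o['time'],'tilt %.3f yaw %.3f lip z %.3f along %.3f left %.3f'%(np.arcsin(-M[2,0]),np.arctan2(M[1,0],M[0,0]),L[2],d@hd,hd[0]*d[1]-hd[1]*d[0]),o['q'].round(2),o['ft_force'])
im=cams.camera('side')
def dark(bx):
    return [(k[0].round(),k[1]) for k in blob(im,(0,90,10),(14,255,75),bx,5) if k[1]>8]
print('brown in bowl/board',dark((205,185,288,262)))
E
python3 -m crank '[[0.1,0,-0.2,0,-0.02,0,1],[0.17,0,-0.4,0,-0.04,0,1],[0.17,0,-0.4,0,-0.04,0,1],[0.17,0,-0.4,0,-0.04,0,1],[0.17,0,-0.4,0,-0.04,0,1]]' | grep -E 'pos'
python3 -m crank '[[0.17,0,-0.4,0,-0.04,0,1],[0.1,0,-0.2,0,-0.02,0,1],[0,0,0,0,0,0,1]]' | grep -E 'pos|ft'
python3 st.py
```

```text
position: [0.4014, 0.1677, 0.3188]
position: [0.4059, 0.1695, 0.3228]
ft_force: [0.5, 1.1, -3.2]
t 17.075 tilt 0.474 yaw 0.396 lip z 0.154 along -0.046 left 0.001 [ 0.19  0.42  1.62 -0.09  1.57  1.39] [ 0.51898036  1.07208857 -3.2117881 ]
brown in bowl/board [(array([274., 220.]), np.int32(43))]
```

```bash
python3 -m crank '[[0.3,0,-0.5,0,-0.03,0,1],[0.38,0,-0.7,0,-0.04,0,1],[0.38,0,-0.7,0,-0.04,0,1],[0.38,0,-0.7,0,-0.04,0,1],[0.38,0,-0.7,0,-0.04,0,1]]' | grep -E 'pos|ft'
python3 -m crank '[[0.2,0,-0.4,0,-0.02,0,1],[0,0,0,0,0,0,1],[0,0,0,0,0,0,1]]' | grep -E 'ft'
python3 st.py
python3 -c "
from h import *
im=cams.camera('side');cv2.imwrite('pics/s6.png',cv2.resize(im[130:280,180:340,::-1],None,fx=4,fy=4))"
```

```text
position: [0.4358, 0.1821, 0.3416]
ft_force: [-0.3, -0.1, -4.1]
ft_force: [0.3, 0.6, -3.3]
t 18.125 tilt 0.685 yaw 0.396 lip z 0.153 along -0.048 left 0.001 [ 0.22  0.53  1.43 -0.12  1.85  1.4 ] [ 0.27711069  0.59303979 -3.31802861]
brown in bowl/board [(array([275., 218.]), np.int32(65))]
```

View pics/s6.png

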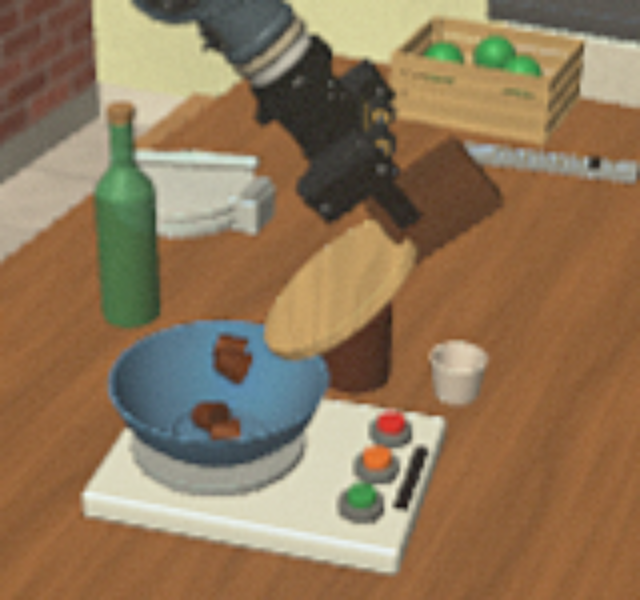

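The side view shows the board empty and all four cones inside the bowl, at crop (232,355) and (215,420). The bowl is undisturbed. I'll level the board and carry it back to its old bare spot.

```bash
python3 -m crank '[[0,0,0,0,0.06,0,1],[0,0,0,0,0.1,0,1],[0,0,0,0,0.1,0,1],[0,0,0,0,0.1,0,1],[0,0,0,0,0.1,0,1]]' | grep -E 'pos|ft'
python3 -m crank '[[0,0,0,0,0.1,0,1],[0,0,0,0,0.1,0,1],[0,0,0,0,0.025,0,1],[0,0,0,0,0,0,1]]' | grep -E 'pos|ft'
python3 -c "
from h import *
go((.4556,-.1906,.25),-.43)
im=cams.camera('top')
for c,a in blob(im,(0,100,20),(14,255,120),(155,165,222,235),5):
  if a>8: p=ray('top',c,.07);print(c.round(1),a,p.round(3),'from axis',np.hypot(*(p[:2]-[.5605,.2333])).round(3))"
```

```text
position: [0.4387, 0.1834, 0.3438]
ft_force: [-0.1, 0.2, -3.3]
position: [0.4388, 0.1834, 0.3436]
ft_force: [-0.6, -1.0, -2.5]
t 19.35 pos [0.4388 0.1834 0.3436] turn [0.001 0.002 0.826] shift cm after turn [17.12 33.29  9.36] now axes [-12.85  35.16   9.38]
[193.1 167.4] 13 [0.679 0.224 0.07 ] from axis 0.119
```

```bash
python3 -m crank '[[0,0,0,0,0,0.1,1],[0,0,0,0,0,0.15,1],[0,0,0,0,0,0.16,1],[0,0,0,0,0,0.16,1],[0,0,0,0,0,0.15,1]]' | grep -E 'pos'
python3 -m crank '[[0,0,0,0,0,0.107,1],[1,2,0,0,0,0,1],[2,4,0,0,0,0,1],[2,4,0,0,0,0,1],[2,4,0,0,0,0,1]]' | grep -E 'pos'
python3 -m crank '[[2,4,0,0,0,0,1],[2,4,0,0,0,0,1],[2,4,1,0,0,0,1],[2,4,3,0,0,0,1],[1.5,2.5,3,0,0,0,1]]' | grep -E 'pos'
python3 -m crank '[[0.6,0.8,2,0,0,0,1],[0,0,0,0,0,0,1],[0,0,0,0,0,0,1]]' | grep -E 'pos|grip'
python3 -c "
from h import *
go((.4556,-.1906,.1086),-.43)
im=cams.camera('top')
for c,a in blob(im,(0,100,20),(14,255,160),(155,165,222,235),5):
  if a>8: p=ray('top',c,.07);print(c.round(1),a,p.round(3),'from axis',np.hypot(*(p[:2]-[.5605,.2333])).round(3))
cv2.imwrite('pics/t7.png',cv2.resize(im[130:290,150:390,::-1],None,fx=3,fy=3))"
```

```text
position: [0.4398, 0.1837, 0.3432]
position: [0.4449, 0.0259, 0.3433]
position: [0.4542, -0.1833, 0.2728]
position: [0.456, -0.1902, 0.2538]
grip_width: 0.0254
grip_force: 50.0
t 21.65 pos [ 0.456  -0.1902  0.2538] turn [-0.     0.    -0.001] shift cm after turn [-0.02  0.05 14.52] now axes [-0.02  0.05 14.52]
[181.6 198.7] 269 [0.569 0.255 0.07 ] from axis 0.023
```

View pics/t7.png

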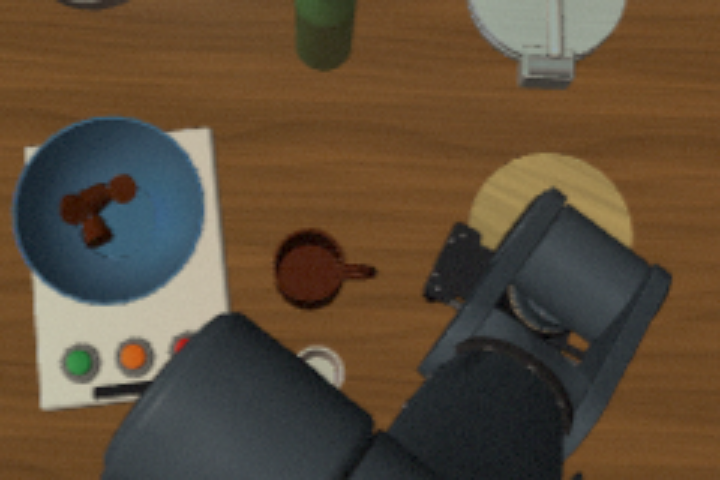

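The four cones lie together in the bowl, at crop (70,208), (95,195), (123,187) and (97,232). The board is empty above its old spot, so I'll lower and release it.

```bash
python3 -m crank '[[0,0,3,0,0,0,1],[0,0,4,0,0,0,1],[0,0,3.5,0,0,0,1],[0,0,2,0,0,0,1],[0,0,1,0,0,0,1]]' | grep -E 'pos|ft'
python3 -m crank '[[0,0,0.5,0,0,0,1],[0,0,0.3,0,0,0,1],[0,0,0.1,0,0,0,1],[0,0,0,0,0,0,1]]' | grep -E 'pos|ft'
```

```text
position: [0.4561, -0.1901, 0.1184]
ft_force: [-0.3, -0.0, -4.1]
position: [0.4557, -0.1906, 0.1099]
ft_force: [0.3, -0.3, -2.6]
```

```bash
python3 -m crank '[[0,0,0.1,0,0,0,1],[0,0,0.05,0,0,0,1],[0,0,0,0,0,0,1]]' | grep -E 'pos|ft'
python3 -m crank '[[0,0,0,0,0,0,0.65],[0,0,0,0,0,0,0.5],[0,0,0,0,0,0,0.2],[0,0,0,0,0,0,0],[0,0,0,0,0,0,0]]' | grep -E 'pos|ft|grip'
python3 -m crank '[[0,0,0,0,0,0,0],[0,0,-2,0,0,0,0],[0,0,-4,0,0,0,0],[0,0,-6,0,0,0,0],[0,0,-5,0,0,0,0]]' | grep -E 'pos|ft|grip'
python3 -m crank '[[-2,5,0,0,0,0,0],[-2,5,0,0,0,0,0],[-2,5,0,0,0,0,0],[-2,5,0,0,0,0,0],[0,0,0,0,0,0,0]]' | grep -E 'pos|ft|grip'
python3 -c "
from h import *
im=cams.camera('side');cv2.imwrite('pics/s8.png',cv2.resize(im[130:280,180:340,::-1],None,fx=4,fy=4))"
```

```text
position: [0.4557, -0.1905, 0.1086]
ft_force: [-1.7, 1.3, 5.7]
position: [0.4556, -0.1904, 0.1079]
ft_force: [0.4, -0.3, -0.4]
grip_width: 0.0626
grip_force: 0.0
position: [0.4555, -0.1904, 0.2799]
ft_force: [1.3, 0.6, -0.7]
grip_width: 0.0865
grip_force: 0.0
position: [0.2972, -0.3412, 0.2781]
ft_force: [0.7, 0.6, -0.2]
grip_width: 0.0869
grip_force: 0.0
```

View pics/s8.png

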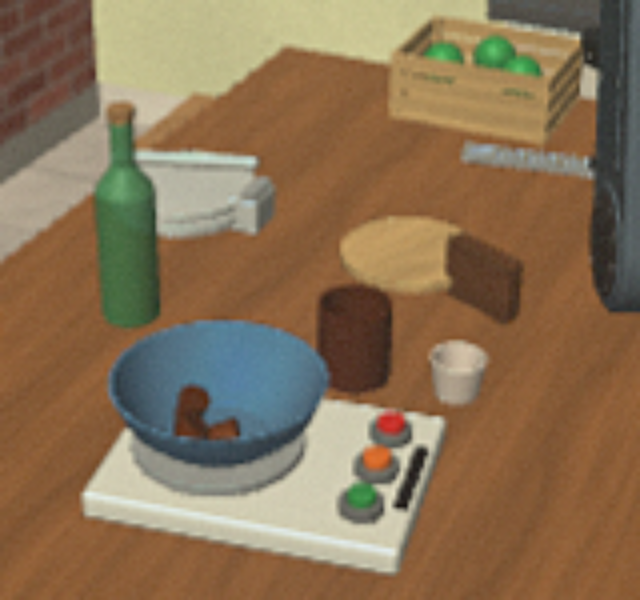

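The board lies flat at (430,255), the cones are in the bowl at (205,415), the keys are up and the bystanders haven't moved.

```bash
python3 -c "
from rig import ticket
print(ticket.hand_in())"
```

```text
the job is handed in; nothing more can be done
None
```

I pressed the green key and then the orange one, tipped all four sugar cones into the bowl, set the empty board down flat at its old spot and handed in the job; the hand-in gave no verdict.

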